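Prove the slide catch of the green reader

ROBOT

A 7-joint arm with a two-finger parallel gripper is mounted at the origin on a cart in front of the work surface, level with it; the furniture and walls round the work are solid. World frame = base frame: x ahead of the robot, y to its left, z up, the work surface at z = 0. Lengths are in m, angles in rad, forces in N, time in s.
With the tool pointing down it reaches from about 0.4 to 0.85 m from the base axis. Payload 4.5 kg.
Tool frame: the origin (TCP) lies between the finger pads; the fingertips stand 11 mm ahead of it and the grasp point (between the pads) lies 8 mm behind it (r.tip_reach is the distance from the TCP to the fingertips, in m); x points along the fingers, y is the direction in which the jaws open and shut, and the axes are right-handed (so a half turn about x gives the same grasp; the last joint's range is limited). The gripper opens to 88 mm and grips with 3 to 60 N. Pads are 18 mm wide; open, the fingers measure 123 mm over their backs; the gripper's body (75 mm by 187 mm) begins 45 mm behind the grasp point.
Start: joints at [-1.104, 0.689, -0.195, 1.565, 0.157, 0.902, -0.215], TCP at [0.262, 0.567, 0.25] pointing down, gripper open.
Joint ranges: [-3.01, 3.01], [-0.46, 2.08], [-1.47, 1.51], [0.13, 2.56], [-1, 4.14], [0.04, 2.09], [-2.66, 2.66]. Speed limits (rad/s): [2.57, 2.57, 3.14, 3.14, 3.14, 3.14, 3.14].

INTERFACE

Orientations are given as a unit quaternion [x, y, z, w].
In Python, from plant import r gives the robot as it stands.
- The arm moves only by the tool drive_tool, never from a script. Its argument "deltas" is a list of rows, each a list of 3 entries, a list of its own where there are three numbers: the turn, a rotation vector about the tool's x, y, z in degrees, then the shift along the tool's x, y, z in cm, then the finger opening in cm, from 0 to 8.81. A call has 1 to 12 rows; each row shifts and turns the commanded pose from where the row before left it, along the tool's axes as they then stand; what a row does not reach is not made up. A row lasts 1/12 s, in which the tool goes at most 41.7 mm and 7.16 degrees, less where a joint would pass 70% of its speed; a pose out of reach is approached as far as the arm can. A call is refused whole if a number of a shift passes 4.17 or a number of a turn 7.16, either way. A call with a gripper value outside its range is refused whole. The fingers move at their own pace and stop on an object; "force" is the grip in N (left out, the last holds). Time passes only in rows, so rows that do not move let the fingers close. It gives the time, the measured TCP pose, the force and the opening at its end, in the units of the state.
- r.get_state(): the state, without advancing time (a new reading comes with each control period).
- r.snapshot(name): name is "side" or "top"; returns a dict with "color" (420x560x3 uint8, red, green, blue), "fov_y" (degrees; the focal length in pixels is half the picture's height over the tangent of half this angle, whatever the lens; pixels are square), "cx", "cy" (the principal point, pixels), "extrinsics" (4x4, takes a point from world to camera coordinates). Camera axes: x right, y up, looking along -z (the intrinsics and any distortion apply to the point x, -y, -z); pixel columns grow to the right and rows downward; lengths in m; the calibration is good to about 2 mm. A picture is of the moment at which its call begins. There is no depth.
- r.finish_job(): hands the job in, once; it reports no verdict.
The state is a dict: "clock": time; "q": joint angles; "qd": joint speeds; "joint_torque": joint torques, N m; "tool_pos": TCP position; "eef_rot": TCP orientation; "contact_force": force on the tool from outside, world axes, zero at the start; "moment": the same for the moment, N m; "opening": opening from 0.0 (shut) to 1.0 (fully open).
Only numpy, scipy, OpenCV 4.12 (cv2) and the standard library are available. Lean on these libraries where they do the work, as an engineer would, in place of code of your own. Each camera call takes 0.05 s, during which the arm holds its last target. There are 200 camera calls.

TASK

New slides were fitted to the benchtop reader with the green front, and their catch must be proved. Pull its chassis out by the green bow handle until it locks and let go so that it stands locked out by itself, then press the red release button on top of the same reader so that the chassis runs fully home. Leave the orange reader shut.

Things in the scene. Friction and masses are not known exactly. Their poses are not given: they have to be found in the camera images.
- green_reader: Fixed benchtop reader with a grey housing 160 x 120 x 60 mm (its x, y, z), green front panel, green bow handle and a red round release button on top. Origin: centre of the housing's underside, on the table; z up, x from the front panel to the back, so the chassis comes out along its -x. A similar reader with orange front and handle stands beside it, centre to centre 0.16 m or more; the two swap places from start to start.
- green_handle (a point): Middle of the horizontal bar of the green bow handle, which moves with the chassis. Round bar 10 mm thick, running along the reader's y, 74 mm long between its two posts, its centre 95 mm above the table, 35 mm above the housing's top and free all round; shut, it lies 92 mm in front (-x) of the reader's origin. Axes as the reader's.
- green_release_top (a point): Centre of the top face of the red release button of the green reader: diameter 20 mm, 72 mm above the table and 12 mm above the housing's top, straight above the reader's origin. Pressed down 8 mm at most against a spring of 1 N at rest and 5 N fully down; the catch lets go at about 5 mm. It dips and springs back by itself while the chassis is pulled past the catch.
- green_chassis (a joint): How far the green reader's chassis is out, in m: 0 fully home, it locks by itself once pulled past 0.070, end stop at 0.082. Self-closing slides draw it home with about 3 N (a few newtons more to pull over the catch in the last 20 mm), at about 0.1 m/s: let go before it locks, it runs home; locked, it stands at about 0.070 and cannot be pushed back until the release is pressed, and then runs home by itself.
- orange_chassis (a joint): How far the chassis of the orange reader is out, in m: 0 fully home, where it starts and must stay.

How it is judged:
By the outcome, as a careful person would: the job done as asked, in the order asked, and still so for the second after the job is handed in, with the robot touching nothing.
It also fails if it takes over 40 s, if anything falls off the work surface, if the arm or the gripper's body presses on something with over 40 N, if the wrist force passes 120 N, or if a joint passes its speed limit or range.

## Working session

There is one attempt and no reset: what is moved stays moved. The work goes in short steps, Python scripts to look and compute and a tool call to move; the robot and the scene stay as the last step left them, time stands still between calls to the robot, and variables do not carry over. Pictures are saved under pics/ and viewed, about 8 in all and at most 12, crops included, and the job is handed in when it is done.

Besides the shell and the picture viewer there is one more tool, called after "Emit:" by a JSON object that holds its "fn" and its "kwargs", one argument or row to a line. drive_tool: Moves the arm, as the interface text tells. Its arguments: {"type":"object","properties":{"deltas":{"type":"array","items":{"type":"array"}},"force":{"type":"number"}},"required":["deltas"]}

```bash
mkdir -p pics
cat > h.py <<'E'
import numpy as np, cv2
from plant import r
def snap(n,f):
    s=r.snapshot(n); cv2.imwrite('pics/'+f,s['color'][:,:,::-1]); return s
E
python3 - <<'E'
from h import *
import pickle
d={}
for n in('top','side'):
    d[n]=snap(n,n+'0.png'); s=d[n]
    print({k:v for k,v in s.items() if k!='color'})
pickle.dump(d,open('d.pkl','wb'))
print(r.get_state(), r.tip_reach)
E
```

```text
{'fov_y': 46.904189666483596, 'cx': 280.19630419501715, 'cy': 205.92098912010195, 'extrinsics': array([[ 0.01099515, -0.99977925,  0.01790389, -0.23540674],
       [ 0.98417839,  0.0139866 ,  0.17662747, -0.53984737],
       [-0.1768389 ,  0.01567857,  0.98411493, -0.8269563 ],
       [ 0.        ,  0.        ,  0.        ,  1.        ]])}
{'fov_y': 55.32639113722067, 'cx': 284.99884848530866, 'cy': 205.40673151744278, 'extrinsics': array([[-0.99001588, -0.14085248,  0.00539837,  0.51355969],
       [ 0.07817148, -0.51677225,  0.85254657, -0.21453003],
       [-0.11729357,  0.84445664,  0.52262338, -0.64620027],
       [ 0.        ,  0.        ,  0.        ,  1.        ]])}
{'clock': 0.1, 'q': array([-1.10422513,  0.68988799, -0.19452596,  1.56622823,  0.15730715,
        0.90250086, -0.21509627]), 'qd': array([-0.00152816, -0.0014329 , -0.00061126, -0.00202484, -0.0005894 ,
       -0.00025927, -0.000161  ]), 'joint_torque': array([-3.23669155e-03, -5.28501248e+01, -1.27141658e+00, -1.53837901e+01,
       -5.25506528e-02,  2.03995223e-03,  4.67555833e-05]), 'tool_pos': array([0.26192641, 0.56686817, 0.24900108]), 'eef_rot': array([ 0.15121476,  0.69070477, -0.15235762,  0.69054194]), 'contact_force': array([-0.37513044,  0.32386244, -0.59949842]), 'moment': array([-0.00597037,  0.01308203,  0.0015749 ]), 'opening': 0.9968701232244751} 0.011
```

View pics/top0.png

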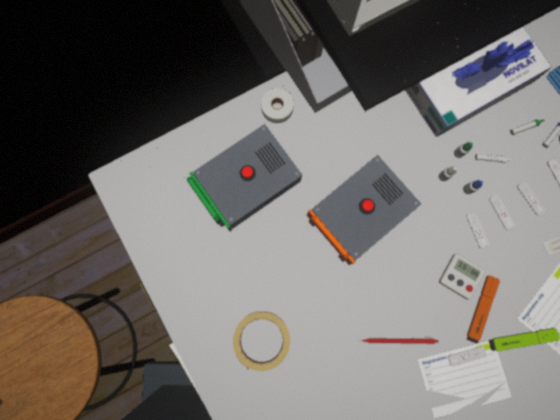

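View pics/side0.png

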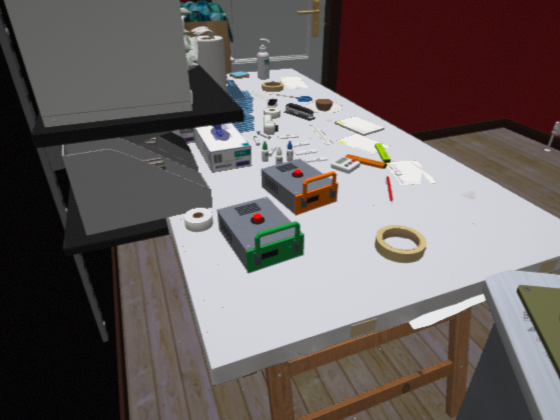

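The top view shows the green reader with its button near (247,172) and its handle at the lower left, near (208,200). The orange reader is at (368,206). In the side view the green button is near (258,218) and the green bar near (278,233).

```bash
cat >> h.py <<'E'
def ray(s,u,v):
    f=210/np.tan(np.radians(s['fov_y']/2)); E=s['extrinsics']
    R,t=E[:3,:3],E[:3,3]
    d=R.T@np.array([(u-s['cx'])/f,-(v-s['cy'])/f,-1]); return -R.T@t,d/np.linalg.norm(d)
def plane(s,u,v,z):
    o,d=ray(s,u,v); return o+d*(z-o[2])/d[2]
def tri(a,b):
    A=np.zeros((3,3));c=np.zeros(3)
    for o,d in(a,b):
        P=np.eye(3)-np.outer(d,d);A+=P;c+=P@o
    return np.linalg.solve(A,c)
def mask(s,lo,hi,roi):
    h=cv2.cvtColor(s['color'],cv2.COLOR_RGB2HSV); m=cv2.inRange(h,lo,hi)
    z=np.zeros_like(m);x0,y0,x1,y1=roi;z[y0:y1,x0:x1]=m[y0:y1,x0:x1];return z
def blobs(m,amin=30):
    n,_,st,c=cv2.connectedComponentsWithStats(m)
    return [(st[i].tolist(),c[i].round(1).tolist()) for i in range(1,n) if st[i,4]>amin]
E
python3 - <<'E'
from h import *
import pickle
d=pickle.load(open('d.pkl','rb'));t,s=d['top'],d['side']
R=((0,200,120),(4,255,255)); G=((45,120,60),(80,255,255))
for n,im,roi in(('top',t,(150,100,430,280)),('side',s,(200,150,350,280))):
    print(n,'red',blobs(mask(im,*R,roi)),'\n green',blobs(mask(im,*G,roi)))
    m=mask(im,*G,roi); y,x=np.nonzero(m)
    print(cv2.boxPoints(cv2.minAreaRect(np.c_[x,y].astype(np.float32))).round(1).tolist())
a=t['color'][140:245,170:310]; b=s['color'][190:275,205:315]
a=cv2.resize(a,None,fx=4,fy=4)[:,:,::-1]; b=cv2.resize(b,None,fx=5,fy=5)[:,:,::-1]
cv2.imwrite('pics/ca.png',a);cv2.imwrite('pics/cb.png',b)
E
```

```text
top red [([242, 167, 10, 10, 75], [246.9, 171.5]), ([363, 201, 10, 10, 78], [367.5, 205.0])] 
 green [([188, 173, 42, 55, 472], [206.2, 199.5])]
[[185.0, 177.1999969482422], [191.89999389648438, 172.39999389648438], [229.89999389648438, 226.3000030517578], [223.10000610351562, 231.1999969482422]]
side red [([253, 214, 9, 6, 40], [256.9, 216.4])] 
 green [([246, 222, 57, 50, 1179], [274.3, 246.9])]
[[237.10000610351562, 239.10000610351562], [296.79998779296875, 218.8000030517578], [307.8999938964844, 251.3000030517578], [248.1999969482422, 271.70001220703125]]
```

View pics/ca.png

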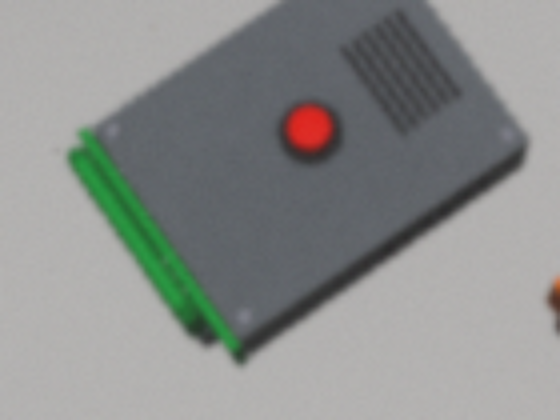

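View pics/cb.png

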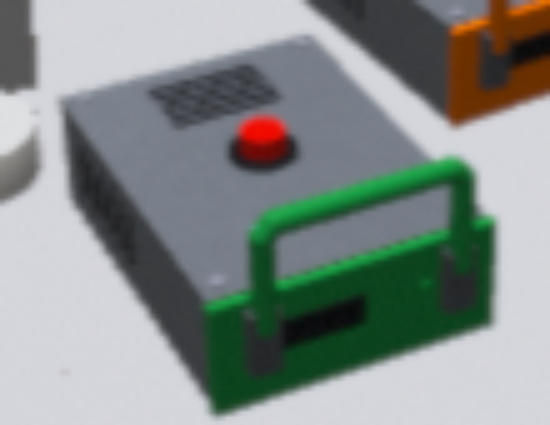

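Crop views: in the top image the bar's ends are at about (189.5,178.8) and (217,218.8), with the button at (246.9,171.5). In the side image the bar's ends are at about (257.4,236.4) and (296,224), with the button top at about (257.5,216).

Run:
```python
from h import *
import pickle
d=pickle.load(open('d.pkl','rb'));t,s=d['top'],d['side']
b=plane(t,246.9,171.5,.070);print('btn top/side/tri',b,plane(s,257.5,215.5,.072),tri(ray(t,246.9,171.5),ray(s,257.5,215.8)))
e=[plane(t,189.5,178.8,.095),plane(t,217,218.8,.095)];print('bar',e,np.linalg.norm(e[0]-e[1]))
es=[plane(s,257.4,236.4,.095),plane(s,296,224,.095)];print('bar side',es)
print('tri',tri(ray(t,189.5,178.8),ray(s,257.4,236.4)),tri(ray(t,217,218.8),ray(s,296,224)))
m=(e[0]+e[1])/2;v=m-b;print('mid',m,'dist',np.hypot(*v[:2]),'ang out',np.degrees(np.arctan2(v[1],v[0])))
v=e[1]-e[0];print('bar ang',np.degrees(np.arctan2(v[1],v[0])))
# housing top corners
c=[plane(t,170+x/4,140+y/4,.06) for x,y in((90,130),(240,352),(525,140))]
for i,j in((0,1),(1,2)): v=c[j]-c[i];print(np.linalg.norm(v),np.degrees(np.arctan2(v[1],v[0])))
print('orange btn',plane(t,367.5,205,.072))
from scipy.spatial.transform import Rotation as Ro
print(Ro.from_quat(r.get_state()['eef_rot']).as_matrix())
```

```text
btn top/side/tri [ 0.6009894  -0.16794858  0.07      ] [ 0.59948682 -0.16574693  0.072     ] [ 0.60049847 -0.16797554  0.0698951 ]
bar [array([ 0.58013568, -0.07049168,  0.095     ]), array([ 0.51086538, -0.1203203 ,  0.095     ])] 0.08533033463555287
bar side [array([ 0.57824454, -0.06345465,  0.095     ]), array([ 0.51446833, -0.11301749,  0.095     ])]
tri [ 0.58041587 -0.0697603   0.09048233] [ 0.51340291 -0.11972694  0.09016122]
mid [ 0.54550053 -0.09540599  0.095     ] dist 0.09133149981103715 ang out 127.4128905279394
bar ang -144.27117524973985
0.12257160012858546 -144.81233951633442
0.1600884230742626 -52.00009850444728
orange btn [ 0.54270597 -0.38299102  0.072     ]
[[-5.71859566e-04  4.19308162e-01  9.07843785e-01]
 [-1.52914429e-03  9.07842506e-01 -4.19308534e-01]
 [-9.99998667e-01 -1.62800974e-03  1.22024260e-04]]
```

```bash
cat >> h.py <<'E'
from scipy.spatial.transform import Rotation as Ro
def off(p,yaw=None):
    "shift in tool axes, cm, to point p and turn about tool x for tool y at yaw"
    s=r.get_state();M=Ro.from_quat(s['eef_rot']).as_matrix()
    print('t',s['clock'],'pos',s['tool_pos'].round(4),'F',s['contact_force'].round(1),'open',round(s['opening'],3),'q',s['q'].round(2))
    print('shift cm',(M.T@(np.array(p)-s['tool_pos'])*100).round(2),'yaw y',np.degrees(np.arctan2(M[1,1],M[0,1])).round(2),'x-axis',M[:,0].round(3))
    if yaw is not None:
        T=np.array([[0,np.cos(a:=np.radians(yaw)),-np.cos(a+np.pi/2)],[0,np.sin(a),-np.sin(a+np.pi/2)],[-1,0,0]])
        print('turn',Ro.from_matrix(M.T@T).as_rotvec(degrees=True).round(2))
E
python3 - <<'E'
from h import *
import pickle
d=pickle.load(open('d.pkl','rb'));t=d['top']
for u,v in((290,80),(325,110),(365,108),(440,130)): print(plane(t,u,v,0).round(2),plane(t,u,v,.2).round(2))
off([.546,-.096,.16],-53)
n=20;psi=65.2-5.9*np.arange(n+1)
L=72.12/n
for k in range(n): 
    a=np.radians(-66.8-psi[k]); b=np.radians(-66.8-psi[k]+90)
    print(k,round(L*np.cos(a),1),round(L*np.cos(b),1))
E
```

```text
[ 0.81 -0.25  0.  ] [ 0.72 -0.24  0.2 ]
[ 0.75 -0.32  0.  ] [ 0.67 -0.29  0.2 ]
[ 0.75 -0.4   0.  ] [ 0.67 -0.36  0.2 ]
[ 0.71 -0.54  0.  ] [ 0.64 -0.47  0.2 ]
t 0.1 pos [0.2619 0.5669 0.249 ] F [-0.4  0.3 -0.6] open 0.997 q [-1.1   0.69 -0.19  1.57  0.16  0.9  -0.22]
shift cm [  8.99 -48.25  53.58] yaw y 65.21 x-axis [-0.001 -0.002 -1.   ]
turn [1.1821e+02 1.0000e-01 5.0000e-02]
0 -2.4 2.7
1 -2.1 2.9
2 -1.8 3.1
3 -1.5 3.3
4 -1.1 3.4
5 -0.8 3.5
6 -0.4 3.6
7 -0.0 3.6
8 0.3 3.6
9 0.7 3.5
10 1.1 3.4
11 1.4 3.3
12 1.7 3.2
13 2.1 3.0
14 2.3 2.7
15 2.6 2.5
16 2.9 2.2
17 3.1 1.9
18 3.2 1.6
19 3.4 1.2
```

Emit:
{"fn": "drive_tool", "kwargs": {
  "deltas": [
    [[5.9,0,0],[0,-2.4,2.7],8.8],
    [[5.9,0,0],[0,-2.1,2.9],8.8],
    [[5.9,0,0],[0,-1.8,3.1],8.8],
    [[5.9,0,0],[0,-1.5,3.3],8.8],
    [[5.9,0,0],[0,-1.1,3.4],8.8],
    [[5.9,0,0],[0,-0.8,3.5],8.8],
    [[5.9,0,0],[0,-0.4,3.6],8.8],
    [[5.9,0,0],[0,0,3.6],8.8],
    [[5.9,0,0],[0,0.3,3.6],8.8],
    [[5.9,0,0],[0,0.7,3.5],8.8]
  ]
}}

```text
clock: 0.93
tool_pos: [0.4048, 0.2353, 0.2496]
eef_rot: [0.473, 0.525, -0.474, 0.525]
contact_force: [0.9, 0.7, -1.1]
opening: 0.997
```

```bash
python3 -c "
from h import *
off([.546,-.096,.16],-53)"
```

```text
t 0.9333 pos [0.4048 0.2353 0.2496] F [ 0.9  0.7 -1.1] open 0.997 q [-0.67  0.49  0.06  2.03 -0.05  0.62 -0.47]
shift cm [ 8.97 10.63 34.41] yaw y 5.93 x-axis [-0. -0. -1.]
turn [5.893e+01 2.000e-02 1.000e-02]
```

Emit:
{"fn": "drive_tool", "kwargs": {
  "deltas": [
    [[5.9,0,0],[0,1.1,3.4],8.8],
    [[5.9,0,0],[0,1.4,3.3],8.8],
    [[5.9,0,0],[0,1.7,3.2],8.8],
    [[5.9,0,0],[0,2.1,3.0],8.8],
    [[5.9,0,0],[0,2.3,2.7],8.8],
    [[5.9,0,0],[0,2.6,2.5],8.8],
    [[5.9,0,0],[0,2.9,2.2],8.8],
    [[5.9,0,0],[0,3.1,1.9],8.8],
    [[5.9,0,0],[0,3.2,1.6],8.8],
    [[5.9,0,0],[0,3.4,1.2],8.8],
    [[0,0,0],[3,0,0],5],
    [[0,0,0],[0,0,0],5]
  ]
}}

```text
clock: 1.93
tool_pos: [0.5449, -0.0963, 0.2163]
eef_rot: [-0.669, -0.225, 0.673, -0.224]
contact_force: [-0.7, -0.2, 0.3]
opening: 0.871
```

```bash
python3 -c "
from h import *
off([.546,-.096,.087],-53)
for n in('top','side'): 
  s=snap(n,n+'1.png')
  y0,x0=(130,160) if n=='top' else (150,190)
  cv2.imwrite('pics/c1'+n+'.png',cv2.resize(s['color'][y0:y0+120,x0:x0+160,::-1],None,fx=4,fy=4))
a,b=[cv2.imread('pics/c1'+n+'.png') for n in('top','side')]
cv2.imwrite('pics/c1.png',cv2.resize(np.vstack([a,b]),None,fx=.62,fy=.62))"
```

```text
t 1.9333 pos [ 0.5449 -0.0963  0.2163] F [-0.7 -0.2  0.3] open 0.871 q [-0.09  0.66  0.3   1.83 -0.28  0.7  -0.55]
shift cm [12.93  0.08 -0.17] yaw y -53.04 x-axis [-0.006 -0.    -1.   ]
turn [-0.04  0.29  0.18]
```

View pics/c1.png

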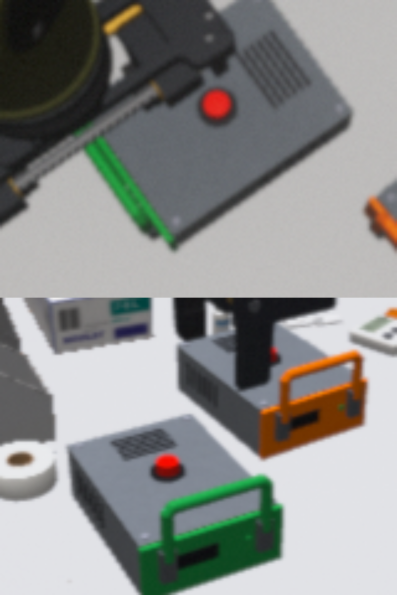

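The top crop shows the jaw line running parallel to the reader's long side, with the gripper over the handle's upper part and nothing touching. Next I descend over the bar.

Emit:
{"fn": "drive_tool", "kwargs": {
  "deltas": [
    [[0,0.3,0.2],[3.5,0,-0.1],5],
    [[0,0,0],[3.5,0,-0.1],5],
    [[0,0,0],[3,0.1,0],5],
    [[0,0,0],[1.9,0,0],5],
    [[0,0,0],[1.0,0,0],5],
    [[0,0,0],[0,0,0],5]
  ],
  "force": 20
}}

```text
clock: 2.53
tool_pos: [0.549, -0.0924, 0.0898]
eef_rot: [0.671, 0.226, -0.668, 0.226]
contact_force: [0.3, 0.4, 0.6]
opening: 0.567
```

```bash
python3 -c "
from h import *
off([.546,-.096,.087],-53)
for n in('top','side'): 
  s=snap(n,n+'2.png')
  y0,x0=(130,160) if n=='top' else (150,190)
  cv2.imwrite('pics/c1'+n+'.png',cv2.resize(s['color'][y0:y0+120,x0:x0+160,::-1],None,fx=4,fy=4))
a,b=[cv2.imread('pics/c1'+n+'.png') for n in('top','side')]
cv2.imwrite('pics/c2.png',cv2.resize(np.vstack([a,b]),None,fx=.62,fy=.62))"
```

```text
t 2.5333 pos [ 0.549  -0.0924  0.0898] F [0.3 0.4 0.6] open 0.567 q [-0.02  0.85  0.18  1.91 -0.36  0.41 -0.49]
shift cm [0.28 0.11 0.46] yaw y -52.7 x-axis [ 0.004  0.002 -1.   ]
turn [ 0.3  -0.24 -0.06]
```

View pics/c2.png

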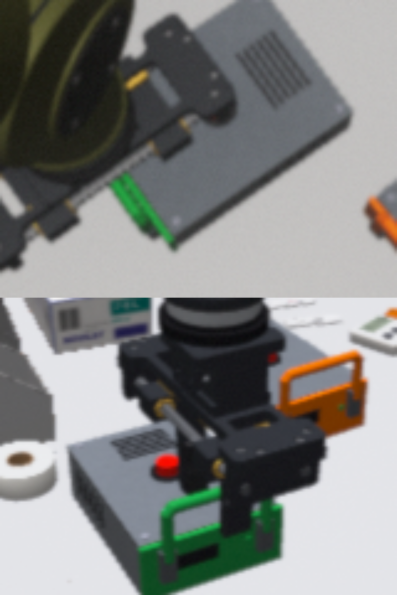

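The jaws straddle the green bar near its middle: in the side crop the front finger is at about (235,510) and the bar spans 165–270. Now I close on it.

Emit:
{"fn": "drive_tool", "kwargs": {
  "deltas": [
    [[0.3,0,0],[0.2,0.1,0.4],3],
    [[0,0,0],[0,0,0],0.5],
    [[0,0,0],[0,0,0],0.5],
    [[0,0,0],[0,0,0],0.5],
    [[0,0,0],[0,0,0],0.5],
    [[0,0,0],[0,0,0],0.5],
    [[0,0,0],[0,0,0],0.5]
  ],
  "force": 20
}}

```text
clock: 3.22
tool_pos: [0.5453, -0.0945, 0.0887]
eef_rot: [0.672, 0.225, -0.669, 0.223]
contact_force: [-3.4, 5.2, 5.7]
opening: 0.101
```

```bash
python3 -c "
from h import *
off([.546,-.096,.087],-53)"
```

```text
t 3.2167 pos [ 0.5453 -0.0945  0.0887] F [-3.4  5.2  5.7] open 0.101 q [-0.01  0.85  0.18  1.92 -0.36  0.4  -0.48]
shift cm [0.17 0.16 0.04] yaw y -53.01 x-axis [ 0.002  0.004 -1.   ]
turn [-0.01 -0.25  0.11]
```

Emit:
{"fn": "drive_tool", "kwargs": {
  "deltas": [
    [[0,0,0],[0,-0.4,0],0.5],
    [[0,0,0],[0,-0.6,0],0.5],
    [[0,0,0],[0,-0.6,0],0.5],
    [[0,0,0],[0,-0.6,0],0.5],
    [[0,0,0],[0,-0.6,0],0.5],
    [[0,0,0],[0,-0.6,0],0.5],
    [[0,0,0],[0,-0.6,0],0.5],
    [[0,0,0],[0,-0.6,0],0.5],
    [[0,0,0],[0,-0.6,0],0.5],
    [[0,0,0],[0,-0.6,0],0.5],
    [[0,0,0],[0,-0.6,0],0.5],
    [[0,0,0],[0,0,0],0.5]
  ],
  "force": 30
}}

```text
clock: 4.22
tool_pos: [0.5103, -0.0465, 0.0887]
eef_rot: [0.674, 0.222, -0.667, 0.225]
contact_force: [4.7, -2.7, -3.2]
opening: 0.095
```

```bash
python3 -c "
from h import *
u=np.array([np.cos(np.radians(127)),np.sin(np.radians(127)),0])
p=np.array([.5453,-.0945,.0887])
off(p+u*.078,-53); s=r.get_state();print('out',(s['tool_pos']-p)@u,'Fu',s['contact_force']@u)"
```

```text
t 4.2167 pos [ 0.5103 -0.0465  0.0887] F [ 4.7 -2.7 -3.2] open 0.095 q [-0.09  0.82  0.16  2.05 -0.41  0.29 -0.53]
shift cm [-0.01 -1.86  0.1 ] yaw y -53.12 x-axis [ 0.011 -0.002 -1.   ]
turn [-0.12 -0.43 -0.46]
out 0.05942478115439011 Fu -4.982908494196965
```

Emit:
{"fn": "drive_tool", "kwargs": {
  "deltas": [
    [[0,0,0],[0,-0.4,0],0.5],
    [[0,0,0],[0,-0.4,0],0.5],
    [[0,0,0],[0,-0.4,0],0.5],
    [[0,0,0],[0,-0.4,0],0.5],
    [[0,0,0],[0,-0.3,0],0.5],
    [[0,0,0],[0,0,0],0.5]
  ]
}}

```text
clock: 4.72
tool_pos: [0.4985, -0.0303, 0.0887]
eef_rot: [0.674, 0.223, -0.668, 0.225]
contact_force: [4.7, -0.6, -2.2]
opening: 0.092
```

```bash
python3 -c "
from h import *
u=np.array([np.cos(np.radians(127)),np.sin(np.radians(127)),0])
p=np.array([.5453,-.0945,.0887])
off(p+u*.070,-53); s=r.get_state();print('out',(s['tool_pos']-p)@u,'Fu',s['contact_force']@u)"
```

```text
t 4.7167 pos [ 0.4985 -0.0303  0.0887] F [ 4.7 -0.6 -2.2] open 0.092 q [-0.12  0.82  0.15  2.08 -0.42  0.26 -0.54]
shift cm [0.   0.95 0.12] yaw y -53.08 x-axis [ 0.009 -0.    -1.   ]
turn [-0.08 -0.43 -0.32]
out 0.07945483567236203 Fu -3.238816202430529
```

Emit:
{"fn": "drive_tool", "kwargs": {
  "deltas": [
    [[0,0,0],[0,0.3,0],0.5],
    [[0,0,0],[0,0.3,0],0.5],
    [[0,0,0],[0,0.2,0],0.5],
    [[0,0,0],[0,0,0],0.5],
    [[0,0,0],[0,0,0],5],
    [[0,0,0],[0,0,0],5],
    [[0,0,0],[0,0,0],5],
    [[0,0,0],[0,0,0],5],
    [[0,0,0],[0,0,0],5]
  ]
}}

```text
clock: 5.47
tool_pos: [0.5008, -0.0369, 0.0882]
eef_rot: [0.672, 0.224, -0.669, 0.224]
contact_force: [-0.1, -0.9, -0.7]
opening: 0.449
```

```bash
python3 -c "
from h import *
off([.4985,-.0303,.2],-53)"
```

```text
t 5.4667 pos [ 0.5008 -0.0369  0.0882] F [-0.1 -0.9 -0.7] open 0.449 q [-0.11  0.82  0.15  2.07 -0.41  0.28 -0.53]
shift cm [-11.18  -0.65  -0.25] yaw y -53.1 x-axis [ 0.004  0.001 -1.   ]
turn [-0.1  -0.21 -0.11]
```

Emit:
{"fn": "drive_tool", "kwargs": {
  "deltas": [
    [[0,0,0],[-1,0,0],5],
    [[0,0,0],[-2,0,0],5],
    [[0,0,0],[-3,0,0],5],
    [[0,0,0],[-3,0,0],5],
    [[0,0,0],[-1,0,0],5],
    [[0,0,0],[0,0,0],5],
    [[0,0,0],[0,0,0],0],
    [[0,0,0],[0,0,0],0],
    [[0,0,0],[0,0,0],0]
  ]
}}

```text
clock: 6.22
tool_pos: [0.5005, -0.0369, 0.1874]
eef_rot: [0.672, 0.224, -0.669, 0.224]
contact_force: [0.1, -0.5, -1.0]
opening: 0.359
```

```bash
python3 -c "
from h import *
off([.6005,-.168,.12],-53)
for n in('top','side'): 
  s=snap(n,n+'3.png')
  y0,x0=(130,140) if n=='top' else (150,190)
  cv2.imwrite('pics/c1'+n+'.png',cv2.resize(s['color'][y0:y0+140,x0:x0+160,::-1],None,fx=4,fy=4))
a,b=[cv2.imread('pics/c1'+n+'.png') for n in('top','side')]
cv2.imwrite('pics/c3.png',cv2.resize(np.hstack([a,b]),None,fx=.62,fy=.62))"
```

```text
t 6.2167 pos [ 0.5005 -0.0369  0.1874] F [ 0.1 -0.5 -1. ] open 0.359 q [-0.19  0.65  0.28  2.01 -0.35  0.52 -0.59]
shift cm [ 6.77 16.48 -0.1 ] yaw y -53.09 x-axis [ 0.004  0.001 -1.   ]
turn [-0.09 -0.2  -0.1 ]
```

View pics/c3.png

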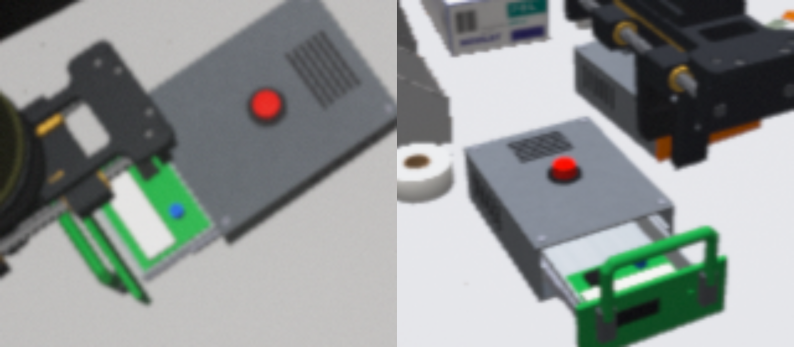

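The chassis stands out by itself with the gripper well clear. The green bar is at about (90,250) in the top crop and the red button at (267,105). Now I go over the button.

Emit:
{"fn": "drive_tool", "kwargs": {
  "deltas": [
    [[0,0,0],[0,2.5,0],0],
    [[0,0,0],[0,3.5,0],0],
    [[0,0,0],[0,3.5,0],0],
    [[0,0,0],[0,3.5,0],0],
    [[0,0,0],[0,2.5,0],0],
    [[0,0,0],[2,1,-0.1],0],
    [[0,0,0],[3,0,0],0],
    [[0,0,0],[1.8,0,0],0],
    [[0,0,0],[0,0,0],0],
    [[0,0,0],[0,0,0],0]
  ]
}}

```text
clock: 7.15
tool_pos: [0.6006, -0.1681, 0.1196]
eef_rot: [0.672, 0.224, -0.67, 0.224]
contact_force: [-0.1, -0.3, 1.0]
opening: 0.007
```

```bash
python3 -c "
from h import *
off([.6006,-.168,.0765],-53)"
```

```text
t 7.15 pos [ 0.6006 -0.1681  0.1196] F [-0.1 -0.3  1. ] open 0.007 q [ 0.07  0.87  0.25  1.69 -0.33  0.62 -0.43]
shift cm [ 4.31 -0.01  0.  ] yaw y -53.11 x-axis [ 0.003  0.001 -1.   ]
turn [-0.11 -0.18 -0.04]
```

Emit:
{"fn": "drive_tool", "kwargs": {
  "deltas": [
    [[0,0,0],[2,0,0],0],
    [[0,0,0],[1,0,0],0],
    [[0,0,0],[0.7,0,0],0],
    [[0,0,0],[0.4,0,0],0],
    [[0,0,0],[0.3,0,0],0],
    [[0,0,0],[0,0,0],0],
    [[0,0,0],[0,0,0],0],
    [[0,0,0],[0,0,0],0]
  ]
}}

```text
clock: 7.82
tool_pos: [0.6019, -0.1682, 0.0777]
eef_rot: [0.673, 0.223, -0.668, 0.224]
contact_force: [-1.9, 1.3, 3.7]
opening: 0.007
```

```bash
python3 -c "
from h import *
off([.6006,-.168,.0765],-53)
s=snap('side','side4.png')
cv2.imwrite('pics/c4.png',cv2.resize(s['color'][150:290,190:350,::-1],None,fx=4,fy=4))"
```

```text
t 7.8167 pos [ 0.6019 -0.1682  0.0777] F [-1.9  1.3  3.7] open 0.007 q [ 0.08  0.93  0.22  1.7  -0.35  0.54 -0.41]
shift cm [ 0.12 -0.09  0.1 ] yaw y -53.09 x-axis [ 0.007  0.001 -1.   ]
turn [-0.09 -0.32 -0.19]
```

View pics/c4.png

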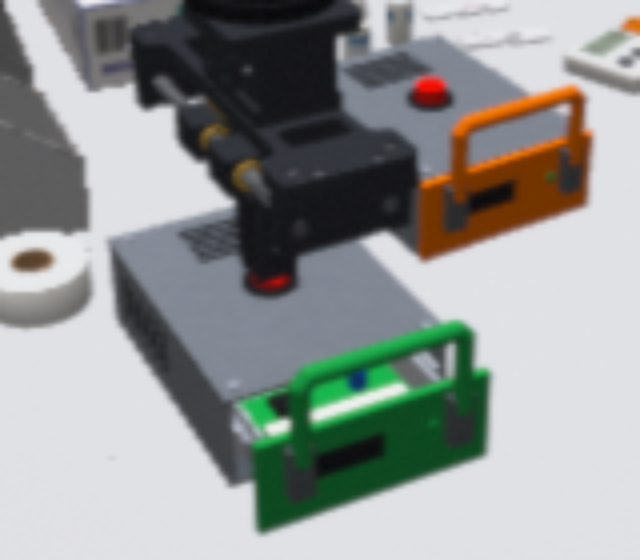

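The tip is on the red button at (270,285), and the green front is now less far out than when locked, so it is running home. I hold, then lift away.

Emit:
{"fn": "drive_tool", "kwargs": {
  "deltas": [
    [[0,0,0],[0.1,0,0],0],
    [[0,0,0],[0,0,0],0],
    [[0,0,0],[0,0,0],0],
    [[0,0,0],[0,0,0],0],
    [[0,0,0],[0,0,0],0],
    [[0,0,0],[0,0,0],0],
    [[0,0,0],[0,0,0],0],
    [[0,0,0],[0,0,0],0],
    [[0,0,0],[-1,0,0],0],
    [[0,0,0],[-3,0,0],0],
    [[0,0,0],[-4,0,0],0],
    [[0,0,0],[-2,0,0],0]
  ]
}}

```text
clock: 8.87
tool_pos: [0.6031, -0.1701, 0.18]
eef_rot: [0.674, 0.221, -0.667, 0.226]
contact_force: [0.5, -0.7, 1.7]
opening: 0.006
```

Emit:
{"fn": "drive_tool", "kwargs": {
  "deltas": [
    [[0,0,0],[0,-3,0],0],
    [[0,0,0],[0,-4,0],0],
    [[0,0,0],[0,-4,0],0],
    [[0,0,0],[0,-4,0],0],
    [[0,0,0],[0,-4,0],0],
    [[0,0,0],[0,-4,0],0],
    [[0,0,0],[0,-2,0],0],
    [[0,0,0],[0,0,0],0],
    [[0,0,0],[0,0,0],0],
    [[0,0,0],[0,0,0],0]
  ]
}}

```text
clock: 9.7
tool_pos: [0.4528, 0.0304, 0.1756]
eef_rot: [0.674, 0.222, -0.668, 0.225]
contact_force: [0.2, -0.7, 0.2]
opening: 0.004
```

```bash
python3 -c "
from h import *
import pickle
off([.6006,-.168,.0765],-53)
s=snap('side','side5.png');t=snap('top','top5.png');d=pickle.load(open('d.pkl','rb'))
G=((45,120,60),(80,255,255))
for q in(d['side'],s): print(blobs(mask(q,*G,(200,150,350,280))))
for q in(d['top'],t): print(blobs(mask(q,*G,(150,100,430,280))))
a,b=[cv2.resize(x['color'][y:y+150,c:c+250,::-1],None,fx=3,fy=3) for x,y,c in((s,140,170),(t,120,160))]
cv2.imwrite('pics/c5.png',cv2.resize(np.vstack([a,b]),None,fx=.66,fy=.66))"
```

```text
t 9.7 pos [0.4528 0.0304 0.1756] F [ 0.2 -0.7  0.2] open 0.004 q [-0.34  0.62  0.27  2.16 -0.41  0.39 -0.67]
shift cm [10.06 24.67  0.13] yaw y -53.18 x-axis [ 0.009 -0.001 -1.   ]
turn [-0.18 -0.4  -0.35]
[([246, 222, 57, 50, 1179], [274.3, 246.9])]
[([246, 222, 57, 50, 1220], [274.5, 247.1])]
[([188, 173, 42, 55, 472], [206.2, 199.5])]
[([188, 173, 42, 55, 471], [206.1, 199.4])]
```

View pics/c5.png

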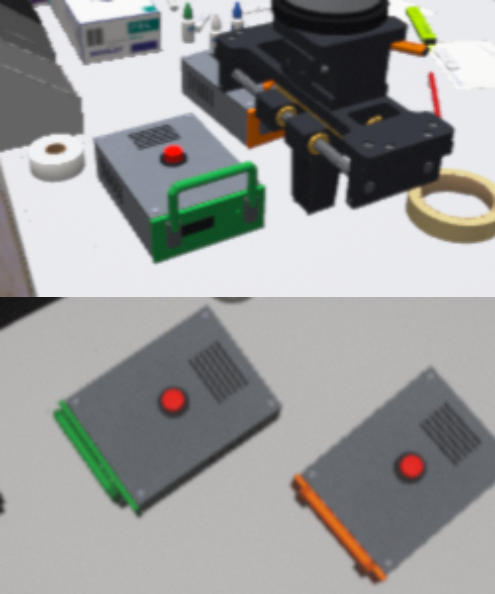

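The green chassis is home again, with its green blob matching the start picture. The orange reader is shut, the button is up and the arm is clear.

```bash
python3 -c "
from h import *
print(r.finish_job())"
```

```text
the job is handed in; nothing more can be done
None
```

The catch on the green reader held and released as asked, and the job is handed in at about 9.8 s of the 40 s allowed.

- **Pull and lock:** I gripped the green handle and drew the chassis out about 79 mm. I eased it back, opened the gripper and lifted clear. The pictures showed it standing locked out by itself, with no contact force on the tool.
- **Release:** I pressed the red button on the same reader with closed fingertips, at about 4 N. The chassis ran home.
- **Last checks:** In both cameras the green front and handle cover the same pixel box as at the start, to within about 0.2 px on the centroid. The button is up again and the orange reader is shut. The arm stands clear, with only about 0.7 N of force reading, which is noise.

No check failed. The only disagreements were small: the two cameras differed by 2–7 mm on the handle position. The grip itself settled the position of the bar.

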